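# Set a fuel pump's throttle lever with a setting block

### The arm

A 6-joint arm with a two-finger parallel gripper is mounted at the origin on a cart in front of the work surface, level with it; the furniture and walls round the work are solid. World frame = base frame: x ahead of the robot, y to its left, z up, the work surface at z = 0. Lengths are in mm, angles in rad, forces in N, time in s.
With the tool pointing down it reaches from about 250 to 800 mm from the base axis. Payload 8.5 kg.
Tool frame: the origin (TCP) lies midway between the tips of the shut fingers; the grasp point (between the pads) lies 19 mm behind it (robot.grip_depth is the distance from the TCP to the grasp point, in mm); z points along the fingers, y is the line along which they close (so a half turn about z gives the same grasp; the last joint's range is limited). The gripper opens to 85 mm and grips with 20 to 120 N. Pads are 22 mm wide; open, the fingers measure 114 mm over their backs; the gripper's body (76 mm by 85 mm) begins 54 mm behind the grasp point. The pads swing forward as they close: fully open they stand 13 mm farther back than shut.
Start: joints at [1.245, 0.238, -0.013, 1.319, 0, 1.571], TCP at [168.019, 497.341, 231.276] pointing down, gripper open.
Joint ranges: [-2.66, 2.66], [-1.03, 1.9], [-1.14, 1.46], [-1.82, 2.27], [-1.45, 1.34], [-3.14, 3.14]. Speed limits (rad/s): [2.22, 2.22, 2.79, 3.14, 3.14, 3.14].

### API

Orientations are given as a unit quaternion [w, x, y, z].
In Python, from station import robot gives the robot as it stands.
- The arm moves only by the tool carry_out, never from a script. Its argument "moves" is a list of rows, each an object with "delta_pos": the shift along the tool's x, y, z scaled (see below), a list of three; "rotation": the turn, a rotation vector about the tool's x, y, z scaled (see below), a list of three; "claw": the opening, from 0 (shut) to 1 (fully open). In form: [{"delta_pos": [dx, dy, dz], "rotation": [ax, ay, az], "claw": claw}, ...]. A call has 1 to 20 rows; each row is the pose to reach, as a shift and turn from the pose commanded when the call began, along the tool's axes at that moment; what a row does not reach only later rows make up. The controller multiplies each number of a shift by 0.25 m and each number of a turn by 120 degrees. A row lasts 1/10 s, in which the tool goes at most 50 mm and 8.59 degrees, less where a joint would pass 70% of its speed; a pose out of reach is approached as far as the arm can. A call with a number of a shift or a turn outside -1 to 1 is refused whole. A call with a gripper value outside its range is refused whole. The fingers move at their own pace and stop on an object; "force" is the grip in N (left out, the last holds). Time passes only in rows, so rows that repeat a pose let the fingers close. It gives the time, the measured TCP pose, the force, the opening and the grip force at its end, in the units of the state.
- robot.get_obs(): the state, without advancing time (a new reading comes with each control period).
- robot.snapshot(name): name is "side" or "top" or "wrist"; returns (picture, depth): 400x640x3 uint8, red, green, blue; 400x640 float32, mm along the optical axis (not along the pixel's ray), 0 where there is no reading.
- robot.camera_model(name): a dict with "camera_matrix" (3x3 intrinsics, pixels), "R" (3x3) and "t" (3): a world point X has camera coordinates R X + t. Camera axes: x right, y down, z forward; pixel columns grow to the right and rows downward; lengths in mm; the calibration is good to about 2 mm. A picture is of the moment at which its call begins: read the wrist's pose just before it. camera_model takes no time and is no camera call; for the wrist camera it gives the pose at the moment of the call.
- robot.hand_in(): hands the job in; it is judged then, once.
Trained networks look in the newest picture that a camera, given by its name, has taken for a name from the list of things; names that differ only in an ending like _2 or _b are one class to them, and where a whole thing is asked for, a point or a joint stands for the part that bears it (a point fixed in the world has none). Each returns a list of dicts, best first, with "conf" (0 to 1); they miss things now and then, are a little off and sometimes report something else, mostly with a low value. They report only what shows in the picture. A call takes as long as a camera call.
- robot.look_for(camera, name): "pixel" ([column, row] in pixels, amid what is visible of it).
- robot.trace(camera, name): "region" (400x640 bool, what is visible of it) and "pixel" ([column, row] in pixels, amid what is visible of it).
The state is a dict: "t": time; "qpos": joint angles; "qvel": joint speeds; "effort": joint torques, N m; "tool_pos": TCP position; "orientation": TCP orientation; "wrist_force": force on the tool from outside, world axes, zero at the start; "ft_torque": the same for the moment, N m; "grip_width": opening from 0.0 (shut) to 1.0 (fully open); "finger_force": force on a finger pad.
Only numpy, scipy, OpenCV 4.12 (cv2) and the standard library are available. Lean on these libraries where they do the work, as an engineer would, in place of code of your own. Each camera call takes 0.05 s, during which the arm holds its last target. There are 200 camera calls.

### The job

Set the throttle lever of the fuel pump with the longest of the three setting blocks: swing the lever fully open, take the longest block out of the wooden case, lay it flat on the pump's gauge seat, square between the stop screw and the lever, and bring the lever back until it firmly nips the block against the stop screw, without forcing it. Leave the block and lever set like that, the two shorter blocks in their case and the tools lying about where they are.

Things in the scene. Friction and masses are not known exactly. Their poses are not given: they have to be found in the camera images.
- pump: Fuel injection pump, fixed, on a dark plate 232 x 180 x 10 mm left of the case; place and turn vary. Origin on the bench, +x away from the robot, +y left. In its frame (mm): plate x -135..97, y -78..102; aluminium housing behind x 5, 46 high; in front of it the gauge seat between two upright grey lugs 34 wide (x -72..-38): right y -58..-45, 64 high, with the stop screw; left y 70..83, 60 high.
- throttle_lever (a joint): Angle of the flat steel throttle lever (rad). 0: it points along the pump's -x, to the robot. It grows as the lever opens, its knob swinging to the pump's +y (left); range -0.45 to 0.16 (fully open: 65 to 74 mm clear between stop pad and boss). Starts between -0.40 and -0.08: too closed for the longest block. Stays where left: friction 0.25 N m, about 2 N at the knob.
- spindle (a point): Point on the upright axis about which the lever swings, at pump (30, 30, 72) mm; nut top 75 mm above the bench. The lever's plate is 16 mm wide and 51 to 61 mm above the bench; it passes over the gauge seat.
- lever_knob (a point): Centre of the flat top of the lever's upright round black knob (22 mm in diameter, 36 mm high, from 65 to 101 mm above the bench), on the knob's axis, 140 mm from the spindle axis. It can be pinched from above and turns between the fingers as the lever swings. A push of 10 to 20 N here nips the block well; 30 N forces it.
- lever_boss (a point): Point on the axis of the round steel boss under the lever, 85 mm from the spindle axis, 47 mm above the bench; the boss is 22 mm in diameter and reaches from 37 to 61 mm above the bench. Its side is what bears on the block.
- stop_screw: Stop screw in the right lug, along the pump's y, with a round flat pad 20 mm in diameter. How far it is screwed in varies by +/-4 mm; it does not give. Origin: centre of the pad's face, as point stop_face.
- stop_face (a point): Centre of the stop pad's flat face, which looks along the pump's +y (left, to the lever); 47 mm above the bench, at pump x -55, y -37 +/-4 mm. One end of the block bears on it.
- gauge_seat (a point): Point on the flat top of the steel gauge seat, 34 mm above the bench, at pump (-55, -9) mm, axes as the pump's. The seat has no rim; it reaches +/-23 mm in x and from -37 to +47 mm in y of this point. The block belongs on it with its length along y, centred on x = 0.
- block_case: Open hardwood case of the setting blocks, fixed, 144 (x) x 166 (y) mm, 31 mm high, floor 6 mm thick; right of the pump, place and turn vary. Origin on the bench under its centre. Three pockets at y = -48, 0, +48 mm, 128 mm long along x: 28 mm wide over the middle 32 mm, 40 mm wide towards both ends as finger room. The bench round world x 0.43, midway in y between case and pump, is clear.
- block_long: Longest setting block, plain steel bar 56 (x) x 25 (y) x 25 (z) mm, 0.22 to 0.33 kg, in one of the three pockets (which one varies), length along the case's x, flush with the case's top (31 mm above the bench), so only its two ends can be gripped there. Origin: centre of its underside.
- block_middle: Middle setting block, same section, 47 mm long; to stay in the case.
- block_short: Shortest setting block, same section, 38 mm long; to stay in the case.
- stub_driver: Short screwdriver with a blue handle, 110 mm, lying between case and pump at the back; leave it.
- black_tape: Roll of black tape, 58 mm across, 19 mm high, behind the case; leave it.
- wrench: Adjustable wrench, 210 mm, lying to the left of the pump; leave it.
- plug: Spark plug standing upright, 64 mm high, behind the pump and case; leave it.

How it is judged:
By the outcome, as a careful person would: the job done as asked, in the order asked, and still so for the second after the job is handed in, with the robot touching nothing.
It also fails if it takes over 70 s, if anything falls off the work surface, if the arm or the gripper's body presses on something with over 40 N, if the wrist force passes 120 N, or if a joint passes its speed limit or range.

## Working session

There is one attempt and no reset: what is moved stays moved. The work goes in short steps, Python scripts to look and compute and a tool call to move; the robot and the scene stay as the last step left them, time stands still between calls to the robot, and variables do not carry over. Pictures are saved under pics/ and viewed, at most 10 in all, crops included, and the job is handed in when it is done.

Besides the shell and the picture viewer there is one more tool, called after "Emit:" as name(argument=value, ...), one argument or row to a line, values as JSON. carry_out: Moves the arm, as the interface text tells. Shifts and turns lie within -1 to 1; 1 stands for 0.25 m of shift or 120 degrees of turn. Its arguments: {"type":"object","properties":{"moves":{"type":"array","items":{"type":"object","properties":{"delta_pos":{"type":"array","items":{"type":"number","minimum":-1,"maximum":1}},"rotation":{"type":"array","items":{"type":"number","minimum":-1,"maximum":1}},"claw":{"type":"number"}}}},"force":{"type":"number"}},"required":["moves"]}

```bash
mkdir -p pics; ls; cat > h.py <<'E'
import numpy as np, cv2
from station import robot
from scipy.spatial.transform import Rotation as Rot
def snap(n):
    m=robot.camera_model(n); p,d=robot.snapshot(n); return p,d,m
def world(px,z,m):
    """depth z (mm along axis) -> world"""
    K=np.array(m["camera_matrix"]);R=np.array(m["R"]);t=np.array(m["t"])
    px=np.atleast_2d(px).astype(float);z=np.atleast_1d(z)
    c=np.linalg.solve(K,np.c_[px,np.ones(len(px))].T)*z
    return (R.T@(c-t[:,None])).T
def plane(px,h,m):
    """ray meets world z=h"""
    a=world(px,1.,m);b=world(px,1000.,m)
    s=(h-a[:,2])/(b[:,2]-a[:,2]); return a+(b-a)*s[:,None]
def cloud(mask,d,m):
    v,u=np.nonzero(mask&(d>0)); return world(np.c_[u,v],d[v,u],m)
def save(n,p): cv2.imwrite(f"pics/{n}.png",p[:,:,::-1])
def tool():
    o=robot.get_obs();w,x,y,z=o["orientation"];return np.array(o["tool_pos"]),Rot.from_quat([x,y,z,w])
E
python3 - <<'E'
from h import *
np.set_printoptions(precision=1,suppress=True)
o=robot.get_obs();print(o)
print(tool()[1].as_matrix())
for c in ["top","side"]:
    p,d,m=snap(c);save(c+"0",p)
    print(c,"cam at",-np.array(m["R"]).T@m["t"])
    for n in ["pump","throttle_lever","spindle","lever_knob","stop_face","gauge_seat","block_case","block_long","block_middle","block_short","lever_boss"]:
        for r in robot.trace(c,n)[:3]:
            C=cloud(r["region"],d,m); u,v=map(int,r["pixel"])
            print(n,round(r["conf"],2),np.array(r["pixel"]),r["region"].sum(),np.median(C,0) if len(C) else None)
E
```

```text
pics
{'t': 0.0, 'qpos': array([ 1.2,  0.2, -0. ,  1.3, -0. ,  1.6]), 'qvel': array([ 0., -0., -0., -0., -0.,  0.]), 'effort': array([  0. , -53.9,  34.6,   0. ,   0. ,   0. ]), 'tool_pos': array([167.9, 497. , 230.7]), 'orientation': array([-0. ,  0.2,  1. , -0. ]), 'wrist_force': array([ 0.6,  0. , -0.5]), 'ft_torque': array([-0., -0.,  0.]), 'finger_force': 0.0, 'grip_width': 0.9997603193769791}
[[-0.9  0.3 -0. ]
 [ 0.3  0.9 -0. ]
 [-0.  -0.  -1. ]]
top cam at [ 369.3  163.1 1404.4]
pump 0.81 [283.5 204.6] 5229 [572.6 287.9  14.2]
pump 0.22 [441.5 227.4] 217 [ 520.7 -156.2   30.8]
throttle_lever 0.72 [283.3 204.6] 423 [568.7 291.7  61.8]
throttle_lever 0.41 [420.6 229. ] 2564 [ 508.6 -109.    12.4]
spindle 0.9 [283.1 202.8] 5165 [573.9 288.6  14.3]
lever_knob 0.82 [277.6 198.9] 328 [571.4 292.2  62.5]
stop_face 0.47 [313.4 212.7] 43 [550.8 196.8  50.2]
gauge_seat 0.76 [281.1 200.3] 5218 [574.7 288.4  14.3]
gauge_seat 0.68 [356.8 177.1] 193 [650.8  84.5  23. ]
block_case 0.92 [419.8 231.7] 2579 [ 504.8 -106.    12.1]
block_case 0.68 [278.5 202.5] 5238 [574.7 288.2  14.2]
block_long 
[... 363 characters left out ...]
 [277.4 185. ] 483 [541.8 272.6  60.4]
lever_knob 0.27 [345.1 241.4] 245 [652.1  75.5  18.9]
stop_face 0.7 [379.2 270.6] 404 [699.9 -36.7  16.3]
gauge_seat 0.96 [287.7 198.1] 3779 [564.3 259.3  15.3]
gauge_seat 0.48 [375.5 231.8] 151 [732.8  54.6  26.5]
block_case 0.78 [314.2 315.2] 4776 [ 509.2 -123.5   21.6]
block_case 0.51 [288.6 199.9] 3750 [565.  259.6  15.9]
block_case 0.28 [377.1 234.8] 116 [731.8  54.1  28.6]
block_long 0.56 [323.5 329.5] 463 [ 519.4 -161.3   30. ]
block_long 0.26 [309.6 309. ] 253 [ 508.5 -114.3   30. ]
block_middle 0.7 [297.7 294.7] 320 [498.1 -67.3  29.6]
block_short 0.7 [308.5 309.4] 242 [ 507.8 -113.8   30.1]
lever_boss 0.65 [279.  182.8] 536 [545.8 275.6  60.1]
```

```bash
python3 - <<'E'
from h import *
np.set_printoptions(precision=2,suppress=True)
p,d,m=snap("top")
for n in ["pump","block_case"]:
    r=robot.trace("top",n)[0];C=cloud(r["region"],d,m)
    q=C[(C[:,2]>4)]
    print(n,cv2.minAreaRect(q[:,:2].astype(np.float32)), cv2.boxPoints(cv2.minAreaRect(q[:,:2].astype(np.float32))))
s,ds,ms=snap("side")
a=cv2.resize(p[140:280,220:480],(780,420),interpolation=cv2.INTER_CUBIC);save("a",a)
b=cv2.resize(s[120:360,200:420],None,fx=2.5,fy=2.5,interpolation=cv2.INTER_CUBIC);save("b",b)
E
```

```text
pump ((585.493896484375, 286.6099853515625), (252.9401092529297, 190.15927124023438), 8.475428581237793) [[446.39 362.01]
 [474.42 173.93]
 [724.6  211.21]
 [696.57 399.29]]Traceback (most recent call last):
  File "<stdin>", line 5, in <module>
IndexError: list index out of range
```

```bash
python3 - <<'E'
from h import *
np.set_printoptions(precision=2,suppress=True)
p,d,m=snap("top")
def fit(n,lo,hi):
    for r in robot.trace("top",n)[:1]:
        mk=cv2.morphologyEx(r["region"].astype(np.uint8),cv2.MORPH_OPEN,np.ones((5,5)))>0
        C=cloud(mk,d,m); q=C[(C[:,2]>lo)&(C[:,2]<hi)]
        rc=cv2.minAreaRect(q[:,:2].astype(np.float32)); print(n,r["conf"],rc,len(q))
        cs=[c for c in cv2.findContours(mk.astype(np.uint8),0,2)[0]]; c=max(cs,key=cv2.contourArea)
        for h in (10,31): print(h,cv2.minAreaRect(plane(c[:,0],h,m)[:,:2].astype(np.float32)))
fit("pump",5,15);fit("block_case",20,40)
s,ds,ms=snap("side")
a=cv2.resize(p[140:280,220:480],(780,420),interpolation=cv2.INTER_CUBIC);save("a",a)
b=cv2.resize(s[120:360,200:420],None,fx=2.5,fy=2.5,interpolation=cv2.INTER_CUBIC);save("b",b)
E
```

```text
pump 0.91 ((585.4777221679688, 289.899169921875), (253.6160125732422, 179.7784423828125), 7.477667331695557) 2598
10 ((584.902099609375, 285.7197570800781), (254.30670166015625, 191.05882263183594), 7.769619941711426)
31 ((581.6557006835938, 283.8736572265625), (250.4766387939453, 188.181396484375), 7.769617080688477)
block_case 0.7 ((727.9588012695312, 60.53415298461914), (16.530982971191406, 9.211552619934082), 62.050148010253906) 15
10 ((735.7559204101562, 57.29782485961914), (15.056000709533691, 14.453807830810547), 0.8101007342338562)
31 ((730.2377319335938, 58.89183044433594), (14.829255104064941, 14.236132621765137), 0.8101212978363037)
```

View pics/a.png

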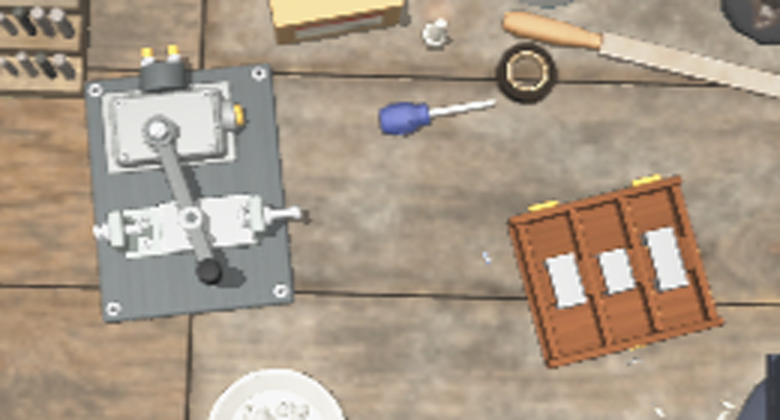

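View pics/b.png

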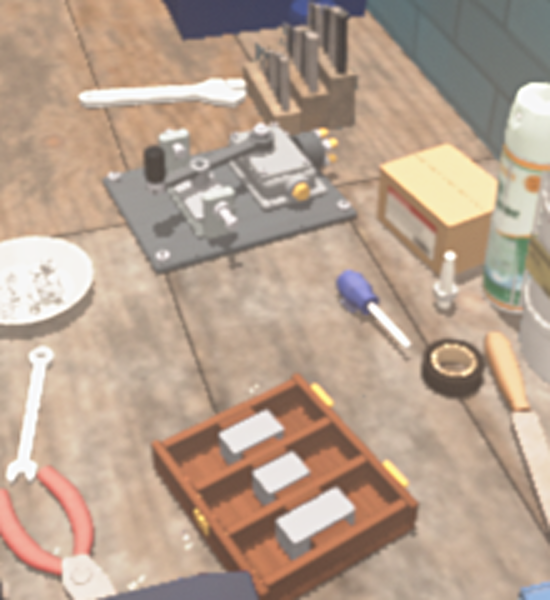

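The top crop shows the pump upright with its spindle at (159,130) and knob at (209,270), so the lever is part-closed. The long block is in the rightmost pocket at (666,258). Next I'll work out the poses from the corners.

```bash
cat >> h.py <<'E'
def rigid(A,B):
    A=np.array(A,float);B=np.array(B,float)[:,:2];a=A-A.mean(0);b=B-B.mean(0)
    th=np.arctan2((a[:,0]*b[:,1]-a[:,1]*b[:,0]).sum(),(a*b).sum())
    R=np.array([[np.cos(th),-np.sin(th)],[np.sin(th),np.cos(th)]]);t=B.mean(0)-R@A.mean(0)
    return th,R,t,np.linalg.norm((A@R.T+t)-B,axis=1)
def goto(x,y,yaw,z):
    """print scaled shift and turn to TCP x,y,z with tool y axis along world heading yaw (deg), pointing down"""
    p,R=tool(); c=np.deg2rad(yaw); Y=np.array([np.cos(c),np.sin(c),0])
    if Y@R.as_matrix()[:,1]<0: Y=-Y
    Z=np.array([0,0,-1.]); T=Rot.from_matrix(np.c_[np.cross(Y,Z),Y,Z])
    print("shift",np.round(R.inv().apply(np.array([x,y,z])-p)/250,4),"rot",np.round((R.inv()*T).as_rotvec(degrees=True)/120,4),"tcp",np.round(p,1))
E
python3 - <<'E'
from h import *
np.set_printoptions(precision=3,suppress=True)
p,d,m=snap("top")
W=lambda L,h:plane(np.array(L)/3.+[220,140],h,m)
th,R,t,e=rigid([(97,102),(97,-78),(-135,-78),(-135,102)],W([(86,85),(268,66),(294,298),(106,322)],10))
print("pump",th,t,e)
th2,R2,t2,e2=rigid([(72,83),(72,-83),(-72,-83),(-72,83)],W([(510,220),(680,180),(722,322),(550,367)],31))
print("case",th2,t2,e2)
print("spindle",R@[30,30]+t,W([(159,130)],75))
k=W([(209,270)],101)[0,:2];print("knob",k,"angle",R.T@(k-t)-[30,30])
l=R.T@(k-t)-[30,30];print(np.arctan2(l[1],-l[0]))
print("long",W([(666,258)],31), "pocket",R2@[0,-48]+t2)
print("seat",R@[-55,-9]+t)
goto(R[0]@[-55,0]+t[0]-60,R[1]@[-55,0]+t[1],90,300)
m=robot.camera_model("wrist");T=tool()
print("cam in tool",T[1].inv().apply(-np.array(m["R"]).T@m["t"]-T[0]),T[1].inv().apply(np.array(m["R"])[2]))
E
```

```text
pump 0.1396956086739257 [594.83  277.019] [4.432 4.839 5.315 3.113]
case 0.2691379956973899 [ 506.707 -112.353] [2.303 4.223 3.787 2.655]
spindle [620.361 310.904] [[619.986 309.476  75.   ]]
knob [491.906 257.535] angle [-134.634  -34.963]
-0.25407669015220524
long [[ 520.531 -159.163   31.   ]] pocket [ 519.47  -158.625]
seat [541.619 260.448]
shift [-1.476 -0.464 -0.275] rot [-0.     0.    -0.156] tcp [168.  497.3 231.3]
cam in tool [  82.044   -0.389 -143.783] [-0.317 -0.     0.948]
```

Emit:
carry_out(
  moves=[
    {"delta_pos":[-0.9,-0.28,-0.1],"rotation":[0,0,-0.08]},
    {"delta_pos":[-0.9,-0.28,-0.1],"rotation":[0,0,-0.08]},
    {"delta_pos":[-0.9,-0.28,-0.1],"rotation":[0,0,-0.08]},
    {"delta_pos":[-0.9,-0.28,-0.1],"rotation":[0,0,-0.08]},
    {"delta_pos":[-0.9,-0.28,-0.1],"rotation":[0,0,-0.08]},
  ],
)

```text
validation failed for argument at $.mo...
```

```bash
python3 - <<'E'
from h import *
goto(505,262,98,250)
E
```

```text
shift [-1.5782 -0.4604 -0.0748] rot [-0.      0.     -0.2222] tcp [168.  497.3 231.3]
```

Emit:
carry_out(
  moves=[
    {"delta_pos":[-0.8,-0.23,-0.08],"rotation":[0,0,-0.11],"claw":1},
    {"delta_pos":[-0.8,-0.23,-0.08],"rotation":[0,0,-0.11],"claw":1},
    {"delta_pos":[-0.8,-0.23,-0.08],"rotation":[0,0,-0.11],"claw":1},
    {"delta_pos":[-0.8,-0.23,-0.08],"rotation":[0,0,-0.11],"claw":1},
    {"delta_pos":[-0.8,-0.23,-0.08],"rotation":[0,0,-0.11],"claw":1},
  ],
)

```text
t: 2.1
tool_pos: [342.2, 376.6, 251.8]
orientation: [0.001, 0.049, 0.999, 0.0]
wrist_force: [-0.5, 0.3, 0.2]
grip_width: 1.001
finger_force: 0.0
```

```bash
python3 - <<'E'
from h import *
goto(505,262,98,250)
E
```

```text
shift [-0.6934 -0.3917  0.0082] rot [-0.      0.0006 -0.1139] tcp [342.2 376.6 251.8]
```

Emit:
carry_out(
  moves=[
    {"delta_pos":[-0.69,-0.39,0],"rotation":[0,0,-0.114],"claw":1},
    {"delta_pos":[-0.69,-0.39,0],"rotation":[0,0,-0.114],"claw":1},
    {"delta_pos":[-0.69,-0.39,0],"rotation":[0,0,-0.114],"claw":1},
    {"delta_pos":[-0.69,-0.39,0],"rotation":[0,0,-0.114],"claw":1},
    {"delta_pos":[-0.69,-0.39,0],"rotation":[0,0,-0.114],"claw":1},
    {"delta_pos":[-0.69,-0.39,0],"rotation":[0,0,-0.114],"claw":1},
  ],
)

```text
t: 2.7
tool_pos: [502.2, 264.6, 250.7]
orientation: [-0.0, -0.07, 0.998, -0.0]
wrist_force: [-0.6, -0.1, 1.2]
grip_width: 1.0
finger_force: 0.0
```

```bash
python3 - <<'E'
from h import *
np.set_printoptions(precision=2,suppress=True)
p,d,m=snap("wrist");save("w1",p)
np.savez("w1.npz",p=p,d=d,**{k:np.array(m[k]) for k in m if k in("camera_matrix","R","t")})
print(tool()[0])
for n in ["spindle","lever_knob","stop_face","gauge_seat","lever_boss"]:
    for r in robot.look_for("wrist",n)[:2]: print(n,r)
E
```

```text
[501.31 265.39 250.93]
spindle {'pixel': [335.5, 208.4], 'conf': 0.61}
spindle {'pixel': [41.3, 133.5], 'conf': 0.33}
lever_knob {'pixel': [330.6, 216.0], 'conf': 0.86}
lever_knob {'pixel': [48.8, 125.4], 'conf': 0.7}
stop_face {'pixel': [264.3, 206.2], 'conf': 0.73}
gauge_seat {'pixel': [330.6, 208.3], 'conf': 0.58}
lever_boss {'pixel': [332.1, 215.3], 'conf': 0.81}
```

View pics/w1.png

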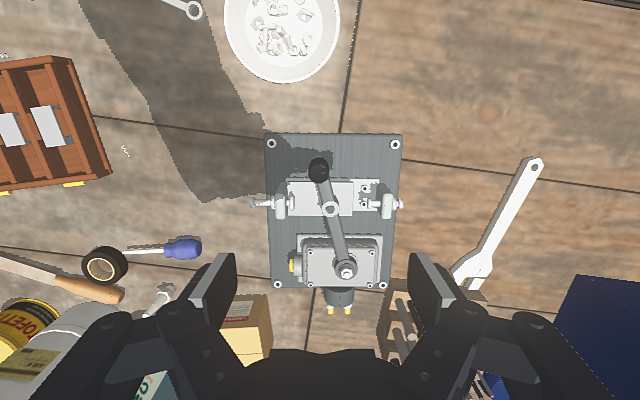

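The wrist view shows the plate corners near (265,133), (402,134), (393,290) and (271,290), with the nut at (347,268) and the knob at about (318,168). An enlarged crop will give finer pixels.

```bash
python3 - <<'E'
from h import *
p=np.load("w1.npz")["p"]
save("w1c",cv2.resize(p[125:300,240:420],None,fx=3.4,fy=3.4,interpolation=cv2.INTER_CUBIC))
E
```

```text
(no output)
```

View pics/w1c.png

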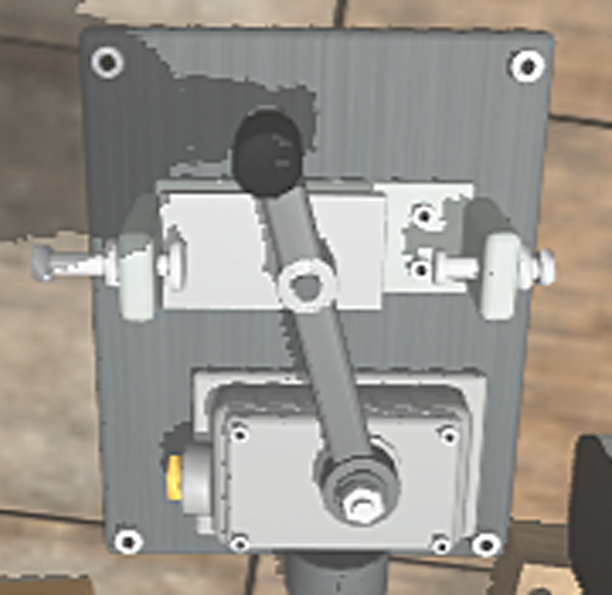

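```bash
python3 - <<'E'
from h import *
np.set_printoptions(precision=3,suppress=True)
f=np.load("w1.npz");m=f
W=lambda L,h:plane(np.array(L)/3.4+[240,125],h,m)
A=[(-135,-78),(-135,102),(97,102),(97,-78),(30,30)]
B=np.r_[W([(82,28),(553,34),(503,553),(108,552)],10),W([(362,503)],75)]
th,R,t,e=rigid(A,B); print("pump",th,t,e)
for n,q,h in[("knob",(268,166),101),("boss",(306,285),61),("nut",(362,503),75),("padface",(186,265),47),("seatTL",(160,190),34)]:
    print(n,W([q],h),R.T@(W([q],h)[0,:2]-t))
k=W([(268,166)],101)[0,:2];l=R.T@(k-t)-[30,30];print(np.arctan2(l[1],-l[0]),np.hypot(*l))
sp=R@[30,30]+t
for a in(-.25,-.15,-.05,.05,.16,.2):print(a,sp+R@(140*np.array([-np.cos(a),np.sin(a)])))
goto(k[0],k[1],98,95)
E
```

```text
pump 0.13140850952331226 [597.941 279.304] [2.645 2.591 2.59  1.928 1.796]
knob [[495.358 260.485 101.   ]] [-104.164   -5.216]
boss [[546.307 280.67   61.   ]] [-51.01   8.12]
nut [[622.069 312.347  75.   ]] [28.25  29.597]
padface [[550.015 237.365  47.   ]] [-53.008 -35.298]
seatTL [[526.956 223.976  34.   ]] [-77.622 -45.55 ]
-0.25669187708620134 138.7088361921395
-0.25 [493.811 260.864]
-0.15 [489.258 274.097]
-0.05 [486.048 287.718]
0.05 [484.215 301.592]
0.16 [483.808 316.979]
0.2 [484.08  322.572]
shift [ 0.024 -0.02   0.626] rot [0.    0.    0.003] tcp [500.6 266.3 251.6]
```

Emit:
carry_out(
  moves=[
    {"delta_pos":[0.024,-0.02,0.2],"rotation":[0,0,0.003],"claw":0.6},
    {"delta_pos":[0.024,-0.02,0.4],"rotation":[0,0,0.003],"claw":0.6},
    {"delta_pos":[0.024,-0.02,0.58],"rotation":[0,0,0.003],"claw":0.6},
    {"delta_pos":[0.024,-0.02,0.7],"rotation":[0,0,0.003],"claw":0.6},
    {"delta_pos":[0.024,-0.02,0.7],"rotation":[0,0,0.003],"claw":0.6},
    {"delta_pos":[0.024,-0.02,0.7],"rotation":[0,0,0.003],"claw":0.2},
    {"delta_pos":[0.024,-0.02,0.7],"rotation":[0,0,0.003],"claw":0.2},
    {"delta_pos":[0.024,-0.02,0.7],"rotation":[0,0,0.003],"claw":0.2},
    {"delta_pos":[0.024,-0.02,0.7],"rotation":[0,0,0.003],"claw":0.2},
    {"delta_pos":[0.024,-0.02,0.7],"rotation":[0,0,0.003],"claw":0.2},
  ],
  force=20,
)

```text
t: 4.0
tool_pos: [497.4, 260.5, 78.5]
orientation: [0.002, -0.069, 0.998, 0.001]
wrist_force: [-1.5, 1.1, 7.9]
grip_width: 0.247
finger_force: 22.1
```

```bash
python3 - <<'E'
from h import *
np.set_printoptions(precision=3,suppress=True)
print(robot.get_obs()["qpos"])
for a in(-.25,-.15,-.05,.05,.1,.13,.16,.19):
    R=Rot.from_euler('z',.1314).as_matrix()[:2,:2];t=[597.94,279.3]
    q=R@(np.array([30,30])+140*np.array([-np.cos(a),np.sin(a)]))+t
    print(a);goto(*q,98,76)
E
```

```text
[ 0.482  0.389 -0.204  0.974  0.     0.345]
-0.25
shift [0.014 0.004 0.01 ] rot [ 0.001  0.002 -0.001] tcp [497.4 260.5  78.5]
-0.15
shift [0.025 0.058 0.01 ] rot [ 0.001  0.002 -0.001] tcp [497.4 260.5  78.5]
-0.05
shift [0.03  0.114 0.01 ] rot [ 0.001  0.002 -0.001] tcp [497.4 260.5  78.5]
0.05
shift [0.03 0.17 0.01] rot [ 0.001  0.002 -0.001] tcp [497.4 260.5  78.5]
0.1
shift [0.028 0.198 0.01 ] rot [ 0.001  0.002 -0.001] tcp [497.4 260.5  78.5]
0.13
shift [0.025 0.215 0.01 ] rot [ 0.001  0.002 -0.001] tcp [497.4 260.5  78.5]
0.16
shift [0.023 0.231 0.01 ] rot [ 0.001  0.002 -0.001] tcp [497.4 260.5  78.5]
0.19
shift [0.02  0.248 0.01 ] rot [ 0.001  0.002 -0.001] tcp [497.4 260.5  78.5]
```

Emit:
carry_out(
  moves=[
    {"delta_pos":[0.006,0.027,0],"rotation":[0,0,0],"claw":0.2},
    {"delta_pos":[0.011,0.054,0],"rotation":[0,0,0],"claw":0.2},
    {"delta_pos":[0.014,0.082,0],"rotation":[0,0,0],"claw":0.2},
    {"delta_pos":[0.016,0.11,0],"rotation":[0,0,0],"claw":0.2},
    {"delta_pos":[0.016,0.138,0],"rotation":[0,0,0],"claw":0.2},
    {"delta_pos":[0.016,0.166,0],"rotation":[0,0,0],"claw":0.2},
    {"delta_pos":[0.014,0.19,0],"rotation":[0,0,0],"claw":0.2},
    {"delta_pos":[0.012,0.21,0],"rotation":[0,0,0],"claw":0.2},
    {"delta_pos":[0.012,0.21,0],"rotation":[0,0,0],"claw":0.2},
  ],
)

```text
t: 4.9
tool_pos: [486.8, 311.8, 78.0]
orientation: [0.001, -0.068, 0.998, 0.0]
wrist_force: [-1.7, -0.5, 4.1]
grip_width: 0.245
finger_force: 22.2
```

Emit:
carry_out(
  moves=[
    {"delta_pos":[-0.001,0.01,0],"rotation":[0,0,0],"claw":0.2},
    {"delta_pos":[-0.002,0.016,0],"rotation":[0,0,0],"claw":0.2},
    {"delta_pos":[-0.003,0.022,0],"rotation":[0,0,0],"claw":0.2},
    {"delta_pos":[-0.003,0.022,0],"rotation":[0,0,0],"claw":0.2},
  ],
)

```text
t: 5.3
tool_pos: [486.9, 316.8, 78.0]
orientation: [0.001, -0.068, 0.998, 0.0]
wrist_force: [-2.0, -2.5, 5.7]
grip_width: 0.253
finger_force: 22.4
```

Emit:
carry_out(
  moves=[
    {"delta_pos":[0,0.008,0],"rotation":[0,0,0],"claw":0.2},
    {"delta_pos":[0,0.012,0],"rotation":[0,0,0],"claw":0.2},
    {"delta_pos":[0,0.012,0],"rotation":[0,0,0],"claw":0.2},
  ],
)

```text
t: 5.6
tool_pos: [486.6, 317.4, 77.9]
orientation: [0.001, -0.068, 0.998, -0.002]
wrist_force: [1.1, -12.8, 9.0]
grip_width: 0.248
finger_force: 22.8
```

Emit:
carry_out(
  moves=[
    {"delta_pos":[0,-0.011,0],"rotation":[0,0,0],"claw":0.25},
    {"delta_pos":[0,-0.011,0],"rotation":[0,0,0],"claw":0.5},
    {"delta_pos":[0,-0.011,0],"rotation":[0,0,0],"claw":0.5},
    {"delta_pos":[0,-0.011,-0.02],"rotation":[0,0,0],"claw":0.5},
    {"delta_pos":[0,-0.011,-0.1],"rotation":[0,0,0],"claw":0.5},
    {"delta_pos":[0,-0.011,-0.3],"rotation":[0,0,0],"claw":0.9},
    {"delta_pos":[0,-0.011,-0.5],"rotation":[0,0,0],"claw":1},
    {"delta_pos":[0,-0.011,-0.5],"rotation":[0,0,0],"claw":1},
  ],
)

```text
t: 6.4
tool_pos: [488.6, 318.8, 208.5]
orientation: [0.005, -0.069, 0.998, 0.003]
wrist_force: [1.5, -0.0, -0.8]
grip_width: 0.976
finger_force: 0.0
```

```bash
python3 - <<'E'
from h import *
R=Rot.from_euler('z',15.4,degrees=True).as_matrix()[:2,:2]
goto(519,-158,15.4,200)
E
```

```text
shift [ 0.1409 -1.906   0.0242] rot [0.005  0.0022 0.6872] tcp [488.6 318.8 208.5]
```

Emit:
carry_out(
  moves=[
    {"delta_pos":[0.07,-0.95,0],"rotation":[0,0,0.35],"claw":1},
    {"delta_pos":[0.07,-0.95,0],"rotation":[0,0,0.35],"claw":1},
    {"delta_pos":[0.07,-0.95,0],"rotation":[0,0,0.35],"claw":1},
    {"delta_pos":[0.07,-0.95,0],"rotation":[0,0,0.35],"claw":1},
    {"delta_pos":[0.07,-0.95,0],"rotation":[0,0,0.35],"claw":1},
  ],
)

```text
t: 6.9
tool_pos: [500.9, 77.0, 201.6]
orientation: [0.0, 0.297, 0.955, -0.0]
wrist_force: [0.4, 0.0, 0.8]
grip_width: 1.002
finger_force: 0.0
```

```bash
python3 - <<'E'
from h import *
goto(519,-158,15.4,200)
E
```

```text
shift [-0.5923 -0.7334  0.0067] rot [0.00e+00 2.00e-04 3.34e-01] tcp [500.9  77.  201.6]
```

Emit:
carry_out(
  moves=[
    {"delta_pos":[-0.59,-0.73,0],"rotation":[0,0,0.334],"claw":1},
    {"delta_pos":[-0.59,-0.73,0],"rotation":[0,0,0.334],"claw":1},
    {"delta_pos":[-0.59,-0.73,0],"rotation":[0,0,0.334],"claw":1},
    {"delta_pos":[-0.59,-0.73,0],"rotation":[0,0,0.334],"claw":1},
    {"delta_pos":[-0.59,-0.73,0],"rotation":[0,0,0.334],"claw":1},
    {"delta_pos":[-0.59,-0.73,0],"rotation":[0,0,0.334],"claw":1},
  ],
)

```text
t: 7.5
tool_pos: [521.1, -158.4, 201.1]
orientation: [0.0, 0.606, 0.795, -0.0]
wrist_force: [-0.4, -0.1, -0.3]
grip_width: 0.997
finger_force: 0.0
```

```bash
python3 - <<'E'
from h import *
np.set_printoptions(precision=2,suppress=True)
p,d,m=snap("wrist");save("w2",p)
np.savez("w2.npz",p=p,d=d,**{k:np.array(m[k]) for k in m if k in("camera_matrix","R","t")})
for r in robot.trace("wrist","block_long")[:2]:
    C=cloud(r["region"],d,m);q=C[abs(C[:,2]-31)<6]
    c=max(cv2.findContours(r["region"].astype(np.uint8),0,2)[0],key=cv2.contourArea)
    print(r["conf"],r["pixel"],r["region"].sum(),cv2.minAreaRect(plane(c[:,0],31,m)[:,:2].astype(np.float32)),np.median(q,0))
print(robot.get_obs()["qpos"]);goto(519,-158,15.4,200)
E
```

```text
0.58 [324.2, 176.9] 1307 ((522.727783203125, -156.71217346191406), (56.37385559082031, 30.303516387939453), 18.25548553466797) [ 523.18 -157.49   32.11]
[-0.29  0.28 -0.03  1.26  0.    1.01]
shift [-0.01 -0.01  0.  ] rot [-0. -0.  0.] tcp [ 520.7 -155.1  201.1]
```

View pics/w2.png

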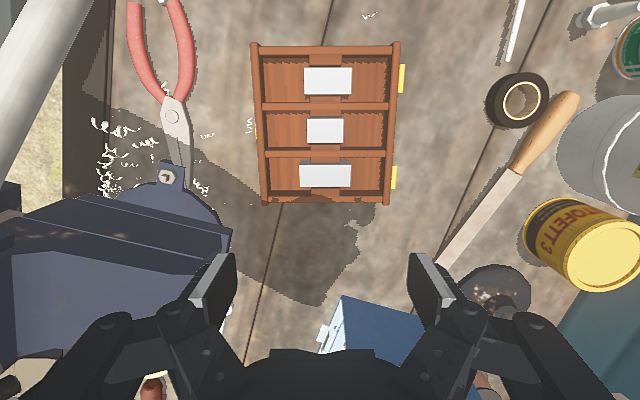

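The wrist view shows the long block in the pocket nearest the gripper, centred at about (325,176), with a vise at the lower left. I'll refine the yaw and check the surroundings for clearance.

```bash
python3 - <<'E'
from h import *
np.set_printoptions(precision=3,suppress=True)
m=np.load("w2.npz");p=m["p"];d=m["d"]
g=p[155:195,285:365].min(2)
mk=np.zeros(d.shape,np.uint8);mk[155:195,285:365]=(g>165)
c=max(cv2.findContours(mk,0,2)[0],key=cv2.contourArea);print(cv2.boundingRect(c))
h=cv2.convexHull(c)[:,0]
print(cv2.minAreaRect(plane(h,31,m)[:,:2].astype(np.float32)))
A=[(-72,83),(72,83),(-72,-83),(72,-83)]
th,R,t,e=rigid(A,plane(np.array([(251,44),(400,43),(262,205),(388,206)]),31,m))
print("case",np.degrees(th),t,e,R@[0,-48]+t)
C=cloud(np.ones(d.shape,bool),d,m);v,u=np.nonzero(d>0)
s=(C[:,2]>40)&(C[:,2]<150)&(np.hypot(C[:,0]-522,C[:,1]+157)<110)&(v<240)
print(s.sum(),C[s][::50])
goto(522,-157,15.4,12)
E
```

```text
(299, 165, 52, 22)
((523.7283325195312, -158.72959899902344), (55.51353073120117, 23.528661727905273), 15.352104187011719)
case 15.360226703037966 [ 511.747 -112.96 ] [1.973 1.592 2.145 1.254] [ 524.461 -159.245]
0 []
shift [-0.009  0.003  0.756] rot [-0.    -0.     0.003] tcp [ 520.7 -155.1  201.1]
```

```bash
python3 - <<'E'
from h import *
np.set_printoptions(precision=0,suppress=True)
m=np.load("w2.npz")
px=np.array([(370,305),(345,297),(330,345),(410,320),(225,230),(100,200),(210,200)]);print(world(px,m["d"][px[:,1],px[:,0]],m))
E
```

```text
[[ 633. -322.    9.]
 [ 598. -321.    6.]
 [ 587. -363.   51.]
 [ 689. -325.   18.]
 [ 431. -249.   35.]
 [ 293. -250.   35.]
 [ 399. -233.    0.]]
```

Emit:
carry_out(
  moves=[
    {"delta_pos":[-0.016,0.007,0.2],"rotation":[0,0,0.001],"claw":1},
    {"delta_pos":[-0.016,0.007,0.4],"rotation":[0,0,0.001],"claw":1},
    {"delta_pos":[-0.016,0.007,0.58],"rotation":[0,0,0.001],"claw":1},
    {"delta_pos":[-0.016,0.007,0.66],"rotation":[0,0,0.001],"claw":1},
    {"delta_pos":[-0.016,0.007,0.72],"rotation":[0,0,0.001],"claw":1},
    {"delta_pos":[-0.016,0.007,0.755],"rotation":[0,0,0.001],"claw":1},
    {"delta_pos":[-0.016,0.007,0.755],"rotation":[0,0,0.001],"claw":1},
  ],
)

```text
t: 8.3
tool_pos: [523.1, -156.7, 11.9]
orientation: [-0.001, 0.603, 0.797, -0.0]
wrist_force: [-0.0, 0.9, -0.2]
grip_width: 1.003
finger_force: 0.0
```

Emit:
carry_out(
  moves=[
    {"delta_pos":[0,0,0],"rotation":[0,0,0],"claw":0.6},
    {"delta_pos":[0,0,0],"rotation":[0,0,0],"claw":0.6},
    {"delta_pos":[0,0,0],"rotation":[0,0,0],"claw":0.6},
    {"delta_pos":[0,0,0],"rotation":[0,0,0],"claw":0.6},
    {"delta_pos":[0,0,0],"rotation":[0,0,0],"claw":0.5},
    {"delta_pos":[0,0,0],"rotation":[0,0,0],"claw":0.5},
  ],
  force=60,
)

```text
t: 8.9
tool_pos: [524.4, -158.0, 14.0]
orientation: [0.001, 0.604, 0.797, 0.001]
wrist_force: [-1.0, 1.0, 5.8]
grip_width: 0.641
finger_force: 63.6
```

Emit:
carry_out(
  moves=[
    {"delta_pos":[0,0,-0.04],"rotation":[0,0,0],"claw":0.5},
    {"delta_pos":[0,0,-0.1],"rotation":[0,0,0],"claw":0.5},
    {"delta_pos":[0,0,-0.2],"rotation":[0,0,0],"claw":0.5},
    {"delta_pos":[0,0,-0.32],"rotation":[0,0,0],"claw":0.5},
    {"delta_pos":[0,0,-0.32],"rotation":[0,0,0],"claw":0.5},
  ],
)

```text
t: 9.4
tool_pos: [526.0, -158.7, 97.1]
orientation: [0.003, 0.604, 0.797, 0.001]
wrist_force: [1.2, 0.3, -1.9]
grip_width: 0.634
finger_force: 64.5
```

```bash
python3 - <<'E'
from h import *
goto(430,75,97.5,60)
E
```

```text
shift [ 1.0043 -0.1183  0.144 ] rot [ 0.0009  0.0034 -0.6821] tcp [ 526.  -158.7   97.1]
```

Emit:
carry_out(
  moves=[
    {"delta_pos":[0.2,-0.02,0],"rotation":[0,0,-0.07],"claw":0.5},
    {"delta_pos":[0.4,-0.05,0],"rotation":[0,0,-0.14],"claw":0.5},
    {"delta_pos":[0.6,-0.07,0],"rotation":[0,0,-0.21],"claw":0.5},
    {"delta_pos":[0.8,-0.1,0],"rotation":[0,0,-0.28],"claw":0.5},
    {"delta_pos":[1.0,-0.12,0],"rotation":[0,0,-0.35],"claw":0.5},
    {"delta_pos":[1.0,-0.12,0],"rotation":[0,0,-0.42],"claw":0.5},
    {"delta_pos":[1.0,-0.12,0.05],"rotation":[0,0,-0.49],"claw":0.5},
    {"delta_pos":[1.0,-0.12,0.1],"rotation":[0,0,-0.56],"claw":0.5},
    {"delta_pos":[1.0,-0.12,0.15],"rotation":[0,0,-0.63],"claw":0.5},
    {"delta_pos":[1.0,-0.12,0.2],"rotation":[0,0,-0.682],"claw":0.5},
    {"delta_pos":[1.0,-0.12,0.24],"rotation":[0,0,-0.682],"claw":0.5},
    {"delta_pos":[1.0,-0.12,0.24],"rotation":[0,0,-0.682],"claw":0.5},
  ],
)

```text
t: 10.6
tool_pos: [426.3, 74.5, 31.6]
orientation: [-0.001, -0.064, 0.998, -0.0]
wrist_force: [0.4, -0.3, -1.5]
grip_width: 0.639
finger_force: 64.3
```

Emit:
carry_out(
  moves=[
    {"delta_pos":[0,0,0.05],"rotation":[0,0,0],"claw":0.5},
    {"delta_pos":[0,0,0.08],"rotation":[0,0,0],"claw":0.5},
    {"delta_pos":[0,0,0.092],"rotation":[0,0,0],"claw":0.5},
    {"delta_pos":[0,0,0.092],"rotation":[0,0,0],"claw":0.5},
  ],
)

```text
t: 11.0
tool_pos: [427.1, 74.6, 9.5]
orientation: [-0.0, -0.065, 0.998, -0.0]
wrist_force: [0.8, -0.0, -1.5]
grip_width: 0.638
finger_force: 64.4
```

Emit:
carry_out(
  moves=[
    {"delta_pos":[0,0,0.006],"rotation":[0,0,0],"claw":0.5},
    {"delta_pos":[0,0,0.009],"rotation":[0,0,0],"claw":0.5},
    {"delta_pos":[0,0,0.009],"rotation":[0,0,0],"claw":0.5},
    {"delta_pos":[0,0,0.009],"rotation":[0,0,0],"claw":0.75},
    {"delta_pos":[0,0,0.009],"rotation":[0,0,0],"claw":0.9},
    {"delta_pos":[0,0,0.009],"rotation":[0,0,0],"claw":1},
    {"delta_pos":[0,0,0.009],"rotation":[0,0,0],"claw":1},
    {"delta_pos":[0,0,-0.1],"rotation":[0,0,0],"claw":1},
    {"delta_pos":[0,0,-0.3],"rotation":[0,0,0],"claw":1},
    {"delta_pos":[0,0,-0.5],"rotation":[0,0,0],"claw":1},
    {"delta_pos":[0,0,-0.6],"rotation":[0,0,0],"claw":1},
    {"delta_pos":[0,0,-0.6],"rotation":[0,0,0],"claw":1},
  ],
)

```text
t: 12.2
tool_pos: [429.5, 75.1, 163.1]
orientation: [0.003, -0.065, 0.998, 0.0]
wrist_force: [0.2, -0.7, -1.0]
grip_width: 1.0
finger_force: 0.0
```

```bash
python3 - <<'E'
from h import *
np.set_printoptions(precision=2,suppress=True)
p,d,m=snap("wrist");save("w3",p)
np.savez("w3.npz",p=p,d=d,**{k:np.array(m[k]) for k in m if k in("camera_matrix","R","t")})
K,R,t=(np.array(m[k]) for k in("camera_matrix","R","t"))
q=K@(R@[427,74.6,25]+t);print(q/q[2],robot.get_obs()["qpos"])
for r in robot.trace("wrist","block_long")[:2]:
    c=max(cv2.findContours(r["region"].astype(np.uint8),0,2)[0],key=cv2.contourArea)
    print(r["conf"],r["pixel"],r["region"].sum(),cv2.minAreaRect(plane(c[:,0],25,m)[:,:2].astype(np.float32)))
goto(427,74.6,7.5,150)
E
```

```text
[321.72 180.48   1.  ] [ 0.17  0.12 -0.35  1.1  -0.    0.04]
0.64 [321.0, 179.2] 1643 ((425.29559326171875, 73.99638366699219), (29.41240692138672, 55.9808464050293), 7.510002613067627)
0.36 [625.5, 367.7] 1157 ((618.9338989257812, 474.3689270019531), (73.793701171875, 43.50125503540039), 26.48060417175293)
shift [ 0.   -0.    0.04] rot [0.   0.   0.75] tcp [427.4  74.7 159.6]
```

View pics/w3.png

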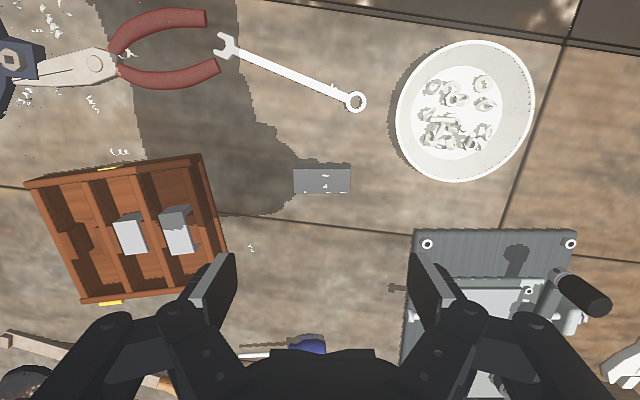

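The block lies alone on the bench at about (321,179), yaw 97.5°. Next I'll turn 90° and regrip it across its width.

Emit:
carry_out(
  moves=[
    {"delta_pos":[0,0,0],"rotation":[0,0,-0.07],"claw":0.65},
    {"delta_pos":[0,0,0],"rotation":[0,0,-0.14],"claw":0.65},
    {"delta_pos":[0,0,0],"rotation":[0,0,-0.21],"claw":0.65},
    {"delta_pos":[0,0,0],"rotation":[0,0,-0.28],"claw":0.65},
    {"delta_pos":[0,0,0],"rotation":[0,0,-0.35],"claw":0.65},
    {"delta_pos":[0,0,0],"rotation":[0,0,-0.42],"claw":0.65},
    {"delta_pos":[0,0,0.05],"rotation":[0,0,-0.49],"claw":0.65},
    {"delta_pos":[0,0,0.1],"rotation":[0,0,-0.56],"claw":0.65},
    {"delta_pos":[0,0,0.2],"rotation":[0,0,-0.63],"claw":0.65},
    {"delta_pos":[0,0,0.3],"rotation":[0,0,-0.7],"claw":0.65},
    {"delta_pos":[0,0,0.4],"rotation":[0,0,-0.75],"claw":0.65},
    {"delta_pos":[0,0,0.45],"rotation":[0,0,-0.75],"claw":0.65},
    {"delta_pos":[0,0,0.45],"rotation":[0,0,-0.75],"claw":0.65},
  ],
)

```text
t: 13.6
tool_pos: [424.5, 74.2, 44.1]
orientation: [0.002, 0.752, -0.659, -0.002]
wrist_force: [0.2, 0.5, 0.2]
grip_width: 0.648
finger_force: 0.0
```

```bash
python3 - <<'E'
from h import *
goto(426.7,74.4,7.5,7)
E
```

```text
shift [ 0.0004 -0.0096  0.1485] rot [ 0.003  -0.0002 -0.0001] tcp [424.5  74.2  44.1]
```

Emit:
carry_out(
  moves=[
    {"delta_pos":[0,-0.005,0.08],"rotation":[0,0,0],"claw":0.65},
    {"delta_pos":[0,-0.005,0.12],"rotation":[0,0,0],"claw":0.65},
    {"delta_pos":[0,-0.005,0.147],"rotation":[0,0,0],"claw":0.65},
    {"delta_pos":[0,-0.005,0.147],"rotation":[0,0,0],"claw":0.65},
    {"delta_pos":[0,-0.005,0.147],"rotation":[0,0,0],"claw":0.2},
    {"delta_pos":[0,-0.005,0.147],"rotation":[0,0,0],"claw":0.2},
    {"delta_pos":[0,-0.005,0.147],"rotation":[0,0,0],"claw":0.2},
    {"delta_pos":[0,-0.005,0.147],"rotation":[0,0,0],"claw":0.2},
    {"delta_pos":[0,-0.005,0.147],"rotation":[0,0,0],"claw":0.2},
  ],
  force=50,
)

```text
t: 14.5
tool_pos: [429.0, 74.9, 11.1]
orientation: [-0.0, 0.752, -0.659, 0.0]
wrist_force: [-1.3, -0.7, 6.1]
grip_width: 0.276
finger_force: 49.7
```

```bash
python3 - <<'E'
from h import *
R=Rot.from_euler('z',.1314).as_matrix()[:2,:2]
q=R@[-55,-5]+[597.94,279.3];print(q);goto(*q,7.53,130)
E
```

```text
[544.06924213 267.13688173]
shift [-0.7022 -0.5572 -0.475 ] rot [-0.0006 -0.     -0.0003] tcp [429.   74.9  11.1]
```

Emit:
carry_out(
  moves=[
    {"delta_pos":[0,0,-0.05],"rotation":[0,0,0],"claw":0.2},
    {"delta_pos":[0,0,-0.2],"rotation":[0,0,0],"claw":0.2},
    {"delta_pos":[0,0,-0.4],"rotation":[0,0,0],"claw":0.2},
    {"delta_pos":[-0.1,-0.08,-0.5],"rotation":[0,0,0],"claw":0.2},
    {"delta_pos":[-0.25,-0.2,-0.5],"rotation":[0,0,0],"claw":0.2},
    {"delta_pos":[-0.4,-0.32,-0.5],"rotation":[0,0,0],"claw":0.2},
    {"delta_pos":[-0.55,-0.44,-0.5],"rotation":[0,0,0],"claw":0.2},
    {"delta_pos":[-0.65,-0.52,-0.5],"rotation":[0,0,0],"claw":0.2},
    {"delta_pos":[-0.7,-0.557,-0.5],"rotation":[0,0,0],"claw":0.2},
    {"delta_pos":[-0.7,-0.557,-0.5],"rotation":[0,0,0],"claw":0.2},
    {"delta_pos":[-0.7,-0.557,-0.5],"rotation":[0,0,0],"claw":0.2},
  ],
)

```text
t: 15.6
tool_pos: [543.1, 266.2, 134.9]
orientation: [0.001, 0.752, -0.659, -0.0]
wrist_force: [-0.3, -1.3, -2.4]
grip_width: 0.275
finger_force: 49.8
```

```bash
python3 - <<'E'
from h import *
np.set_printoptions(precision=2,suppress=True)
p,d,m=snap("wrist");save("w4",p)
np.savez("w4.npz",p=p,d=d,**{k:np.array(m[k]) for k in m if k in("camera_matrix","R","t")})
o=robot.get_obs();print(o["qpos"],o["wrist_force"]);goto(544.07,267.14,7.53,45)
E
```

```text
[ 0.46  0.42  0.    1.16 -0.   -1.25] [-0.29 -0.06 -2.32]
shift [-0.01 -0.01  0.36] rot [ 0. -0. -0.] tcp [543.1 265.8 135.1]
```

View pics/w4.png

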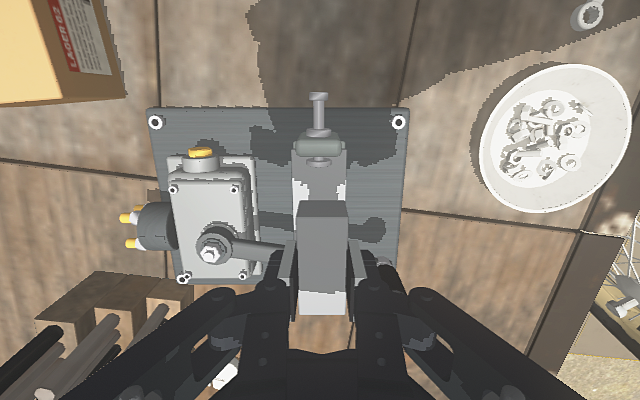

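The wrist view shows the block held square over the seat, with the seat edges at columns 292 and 346. The stop pad is at (320,162), plate corners at (147,108) and (408,108), and the nut at (211,254).

```bash
python3 - <<'E'
from h import *
np.set_printoptions(precision=2,suppress=True)
m=np.load("w4.npz")
P=lambda q,h:plane(np.array([q]),h,m)[0]
A=[(97,-78),(-135,-78),(30,30)];B=np.array([P((147,108),10),P((408,108),10),P((211,254),75)])
th,R,t,e=rigid(A,B);print(th,t,e)
L=lambda q,h:R.T@(P(q,h)[:2]-t)
print("seat edges",L((292,185),34),L((346,185),34),"pad edge",L((320,165),52),"screw",L((319,97),47),"lug",L((297,143),64),L((344,143),64))
print("block ends top z=149",L((300,201),149),L((346,201),149))
p,_=tool();print("tcp in pump",R.T@(p[:2]-t))
save("w4c",cv2.resize(m["p"][90:240,260:400],None,fx=4,fy=4,interpolation=cv2.INTER_CUBIC))
E
```

```text
0.13313853113113944 [597.65 278.81] [2.6  3.81 2.  ]
seat edges [-31.11 -14.81] [-77.27 -14.72] pad edge [-55.2  -36.19] screw [-54.61 -86.22] lug [-38.83 -54.96] [-72.52 -54.9 ]
block ends top z=149 [-46.42 -40.85] [-67.64 -40.81]
tcp in pump [-55.84  -5.66]
```

View pics/w4c.png

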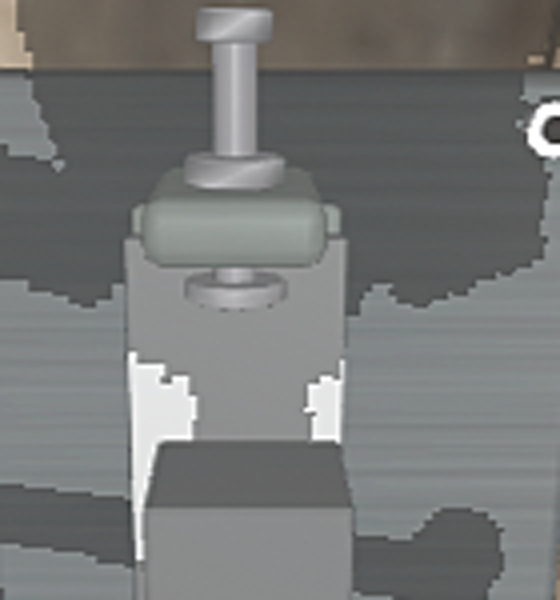

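Emit:
carry_out(
  moves=[
    {"delta_pos":[-0.007,-0.004,0.1],"rotation":[0,0,0],"claw":0.2},
    {"delta_pos":[-0.007,-0.004,0.2],"rotation":[0,0,0],"claw":0.2},
    {"delta_pos":[-0.007,-0.004,0.28],"rotation":[0,0,0],"claw":0.2},
    {"delta_pos":[-0.007,-0.004,0.32],"rotation":[0,0,0],"claw":0.2},
    {"delta_pos":[-0.007,-0.004,0.34],"rotation":[0,0,0],"claw":0.2},
    {"delta_pos":[-0.007,-0.004,0.35],"rotation":[0,0,0],"claw":0.2},
    {"delta_pos":[-0.007,-0.004,0.35],"rotation":[0,0,0],"claw":0.2},
  ],
)

```text
t: 16.35
tool_pos: [544.8, 268.4, 48.4]
orientation: [-0.0, 0.752, -0.659, 0.0]
wrist_force: [-0.8, 0.0, -2.0]
grip_width: 0.276
finger_force: 49.8
```

Emit:
carry_out(
  moves=[
    {"delta_pos":[0,0,0.006],"rotation":[0,0,0],"claw":0.2},
    {"delta_pos":[0,0,0.011],"rotation":[0,0,0],"claw":0.2},
    {"delta_pos":[0,0,0.014],"rotation":[0,0,0],"claw":0.2},
    {"delta_pos":[0,0,0.014],"rotation":[0,0,0],"claw":0.2},
  ],
)

```text
t: 16.75
tool_pos: [544.8, 268.6, 45.1]
orientation: [-0.0, 0.752, -0.659, 0.0]
wrist_force: [-1.9, -1.2, 4.6]
grip_width: 0.284
finger_force: 50.6
```

Emit:
carry_out(
  moves=[
    {"delta_pos":[0,0,0],"rotation":[0,0,0],"claw":0.35},
    {"delta_pos":[0,0,0],"rotation":[0,0,0],"claw":0.5},
    {"delta_pos":[0,0,0],"rotation":[0,0,0],"claw":0.5},
    {"delta_pos":[0,0,0],"rotation":[0,0,0],"claw":0.5},
    {"delta_pos":[0,0,-0.05],"rotation":[0,0,0],"claw":0.5},
    {"delta_pos":[0,0,-0.15],"rotation":[0,0,0],"claw":0.5},
    {"delta_pos":[0,0,-0.3],"rotation":[0,0,0],"claw":0.5},
    {"delta_pos":[0,0,-0.5],"rotation":[0,0,0.05],"claw":0.5},
    {"delta_pos":[0,0,-0.6],"rotation":[0,0,0.12],"claw":0.5},
    {"delta_pos":[0,0,-0.6],"rotation":[0,0,0.19],"claw":0.5},
    {"delta_pos":[0,0,-0.6],"rotation":[0,0,0.26],"claw":0.5},
    {"delta_pos":[0,0,-0.6],"rotation":[0,0,0.33],"claw":0.5},
    {"delta_pos":[0,0,-0.6],"rotation":[0,0,0.4],"claw":0.5},
  ],
)

```text
t: 18.05
tool_pos: [544.5, 268.4, 195.4]
orientation: [0.0, -0.416, 0.909, -0.0]
wrist_force: [-1.0, 0.2, -0.1]
grip_width: 0.501
finger_force: 0.0
```

```bash
python3 - <<'E'
from h import *
goto(485,316,98,195)
E
```

```text
shift [0.0118 0.3046 0.0015] rot [-0.      0.0004  0.3429] tcp [544.5 268.4 195.4]
```

Emit:
carry_out(
  moves=[
    {"delta_pos":[0.002,0.06,0],"rotation":[0,0,0.07],"claw":0.6},
    {"delta_pos":[0.004,0.12,0],"rotation":[0,0,0.14],"claw":0.6},
    {"delta_pos":[0.007,0.18,0],"rotation":[0,0,0.21],"claw":0.6},
    {"delta_pos":[0.01,0.24,0],"rotation":[0,0,0.28],"claw":0.6},
    {"delta_pos":[0.012,0.305,0],"rotation":[0,0,0.343],"claw":0.6},
    {"delta_pos":[0.012,0.305,0],"rotation":[0,0,0.343],"claw":0.6},
    {"delta_pos":[0.012,0.305,0],"rotation":[0,0,0.343],"claw":0.6},
  ],
)

```text
t: 18.75
tool_pos: [484.7, 315.8, 195.1]
orientation: [0.0, -0.075, 0.997, 0.0]
wrist_force: [-0.2, -0.4, -0.3]
grip_width: 0.603
finger_force: 0.0
```

```bash
python3 - <<'E'
from h import *
np.set_printoptions(precision=2,suppress=True)
p,d,m=snap("wrist");save("w5",p)
np.savez("w5.npz",p=p,d=d,**{k:np.array(m[k]) for k in m if k in("camera_matrix","R","t")})
save("w5c",cv2.resize(p[80:280,200:440],None,fx=3,fy=3,interpolation=cv2.INTER_CUBIC))
goto(485,316,98,77)
E
```

```text
shift [0.   0.   0.47] rot [0. 0. 0.] tcp [485.  315.5 194.9]
```

View pics/w5c.png

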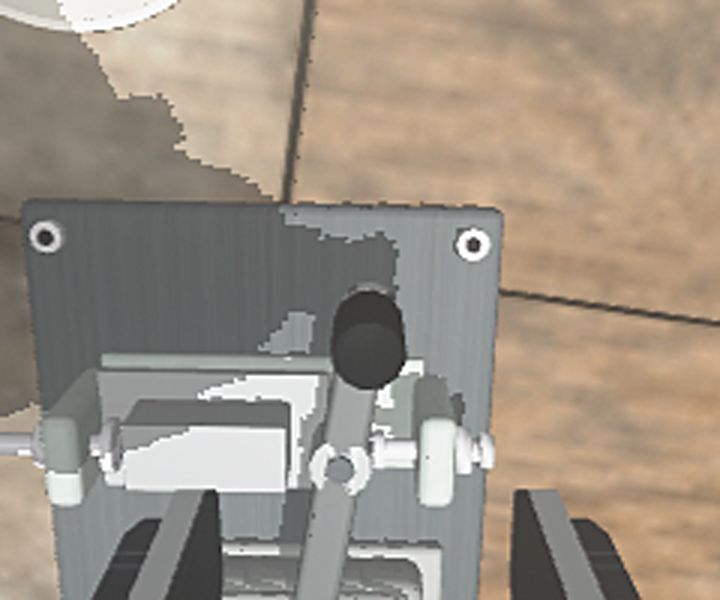

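The block sits square on the seat with a small gap to the pad, and the knob top is at crop (367,357). Next I'll pinch the knob and bring it back.

Emit:
carry_out(
  moves=[
    {"delta_pos":[0,0.002,0.18],"rotation":[0,0,0],"claw":0.6},
    {"delta_pos":[0,0.002,0.34],"rotation":[0,0,0],"claw":0.6},
    {"delta_pos":[0,0.002,0.42],"rotation":[0,0,0],"claw":0.6},
    {"delta_pos":[0,0.002,0.47],"rotation":[0,0,0],"claw":0.6},
    {"delta_pos":[0,0.002,0.47],"rotation":[0,0,0],"claw":0.6},
    {"delta_pos":[0,0.002,0.47],"rotation":[0,0,0],"claw":0.2},
    {"delta_pos":[0,0.002,0.47],"rotation":[0,0,0],"claw":0.2},
    {"delta_pos":[0,0.002,0.47],"rotation":[0,0,0],"claw":0.2},
    {"delta_pos":[0,0.002,0.47],"rotation":[0,0,0],"claw":0.2},
    {"delta_pos":[0,0.002,0.47],"rotation":[0,0,0],"claw":0.2},
  ],
  force=30,
)

```text
t: 19.8
tool_pos: [485.5, 316.6, 78.3]
orientation: [0.001, -0.073, 0.997, 0.001]
wrist_force: [0.3, -0.4, 6.9]
grip_width: 0.241
finger_force: 29.4
```

Emit:
carry_out(
  moves=[
    {"delta_pos":[0.001,-0.01,0],"rotation":[0,0,0],"claw":0.2},
    {"delta_pos":[0.003,-0.022,0],"rotation":[0,0,0],"claw":0.2},
    {"delta_pos":[0.004,-0.034,0],"rotation":[0,0,0],"claw":0.2},
    {"delta_pos":[0.005,-0.046,0],"rotation":[0,0,0],"claw":0.2},
    {"delta_pos":[0.005,-0.046,0],"rotation":[0,0,0],"claw":0.2},
  ],
)

```text
t: 20.3
tool_pos: [485.0, 305.5, 78.3]
orientation: [0.001, -0.073, 0.997, 0.001]
wrist_force: [-3.6, 1.5, 7.9]
grip_width: 0.247
finger_force: 29.8
```

Emit:
carry_out(
  moves=[
    {"delta_pos":[0,-0.006,0],"rotation":[0,0,0],"claw":0.2},
    {"delta_pos":[0.001,-0.012,0],"rotation":[0,0,0],"claw":0.2},
    {"delta_pos":[0.001,-0.018,0],"rotation":[0,0,0],"claw":0.2},
    {"delta_pos":[0.002,-0.024,0],"rotation":[0,0,0],"claw":0.2},
    {"delta_pos":[0.002,-0.024,0],"rotation":[0,0,0],"claw":0.2},
  ],
)

```text
t: 20.8
tool_pos: [485.0, 299.8, 78.2]
orientation: [0.0, -0.073, 0.997, 0.001]
wrist_force: [-5.4, 3.7, 8.3]
grip_width: 0.245
finger_force: 29.8
```

Emit:
carry_out(
  moves=[
    {"delta_pos":[0.001,-0.006,0],"rotation":[0,0,0],"claw":0.2},
    {"delta_pos":[0.002,-0.012,0],"rotation":[0,0,0],"claw":0.2},
    {"delta_pos":[0.002,-0.012,0],"rotation":[0,0,0],"claw":0.2},
  ],
)

```text
t: 21.1
tool_pos: [485.2, 296.9, 78.3]
orientation: [0.0, -0.073, 0.997, 0.001]
wrist_force: [-4.3, 3.7, 8.6]
grip_width: 0.245
finger_force: 29.8
```

Emit:
carry_out(
  moves=[
    {"delta_pos":[0,-0.004,0],"rotation":[0,0,0],"claw":0.2},
    {"delta_pos":[0,-0.008,0],"rotation":[0,0,0],"claw":0.2},
    {"delta_pos":[0,-0.008,0],"rotation":[0,0,0],"claw":0.2},
  ],
)

```text
t: 21.4
tool_pos: [485.1, 295.6, 78.2]
orientation: [0.0, -0.074, 0.997, 0.002]
wrist_force: [-5.6, 7.2, 7.8]
grip_width: 0.247
finger_force: 29.8
```

Emit:
carry_out(
  moves=[
    {"delta_pos":[0,-0.004,0],"rotation":[0,0,0],"claw":0.2},
    {"delta_pos":[0,-0.004,0],"rotation":[0,0,0],"claw":0.2},
  ],
)

```text
t: 21.6
tool_pos: [485.1, 295.4, 78.2]
orientation: [-0.0, -0.074, 0.997, 0.003]
wrist_force: [-7.0, 10.9, 6.9]
grip_width: 0.243
finger_force: 29.9
```

Emit:
carry_out(
  moves=[
    {"delta_pos":[0,-0.003,0],"rotation":[0,0,0],"claw":0.2},
    {"delta_pos":[0,-0.003,0],"rotation":[0,0,0],"claw":0.2},
    {"delta_pos":[0,-0.003,0],"rotation":[0,0,0],"claw":0.2},
  ],
)

```text
t: 21.9
tool_pos: [485.2, 295.3, 78.3]
orientation: [-0.0, -0.074, 0.997, 0.003]
wrist_force: [-8.0, 13.4, 6.3]
grip_width: 0.248
finger_force: 29.9
```

Emit:
carry_out(
  moves=[
    {"delta_pos":[0,0,0],"rotation":[0,0,0],"claw":0.4},
    {"delta_pos":[0,0.006,0],"rotation":[0,0,0],"claw":0.6},
    {"delta_pos":[0,0.01,0],"rotation":[0,0,0],"claw":0.6},
    {"delta_pos":[0,0.01,0],"rotation":[0,0,0],"claw":0.6},
    {"delta_pos":[0,0.01,-0.05],"rotation":[0,0,0],"claw":0.6},
    {"delta_pos":[0,0.01,-0.15],"rotation":[0,0,0],"claw":0.6},
    {"delta_pos":[0,0.01,-0.3],"rotation":[0,0,0],"claw":0.6},
    {"delta_pos":[0,0.01,-0.48],"rotation":[0,0,0],"claw":0.6},
    {"delta_pos":[0,0.01,-0.48],"rotation":[0,0,0],"claw":0.6},
  ],
)

```text
t: 22.8
tool_pos: [487.9, 295.5, 203.7]
orientation: [0.004, -0.073, 0.997, 0.002]
wrist_force: [1.1, 0.0, 0.6]
grip_width: 0.6
finger_force: 0.0
```

```bash
python3 - <<'E'
from h import *
p,d,m=snap("wrist")
save("w6c",cv2.resize(p[80:280,200:440],None,fx=3,fy=3,interpolation=cv2.INTER_CUBIC))
E
```

```text
(no output)
```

View pics/w6c.png

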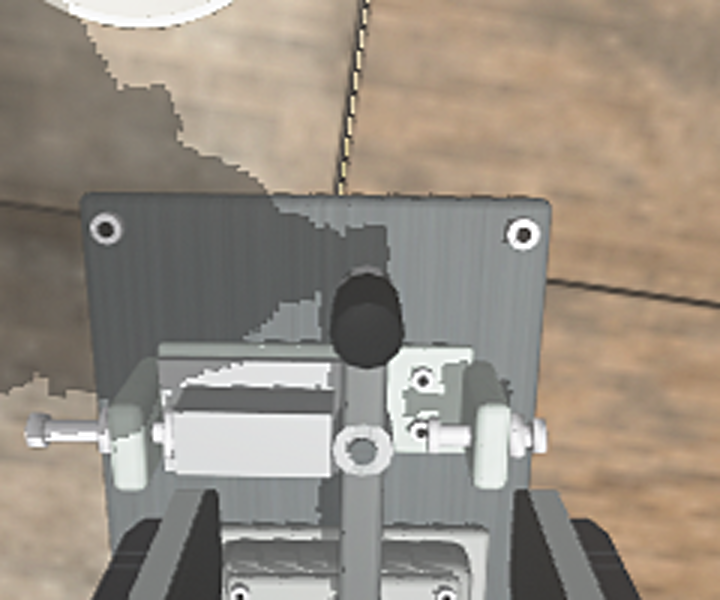

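The block is seated square, touching the pad at column 170 and the boss at about column 335. The gripper is clear.

```bash
python3 -c "
from station import robot
print(robot.hand_in())"
```

```text
the job is handed in; nothing more can be done
None
```

The longest block is nipped square between the stop screw and the lever, set with a push of about 14 N at the knob, and the job was handed in at about 23 s; the two shorter blocks and the tools were not touched.

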